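Press a microscope slide through the guard window

TASK

With the fingertips, grasping nothing, push the slide carrier of the mounting press fully home against its stop; only then reach down through the window in the white guard, press the lever all the way down and hold it there for about a second, then let it come back up. Never touch the guard, do not disturb the things standing round the press, and finish with the hand out of the window and the carrier still home.

Things in the scene. Friction and masses are not known exactly. Their poses are not given: they have to be found in the camera images.
- press: bench press for mounting microscope slides, fixed to the table: grey base plate 290 mm long (its x, from -150 to +140 mm) by 160 mm wide (y) by 12 mm high, under a white sheet guard. Origin at the underside of the base on the table, y = 0 on its centre line. Its +x axis points from the open front (where the carrier sticks out) to the rear, z up. It may stand turned by up to about 20 degrees.
- guard: white sheet-metal guard over the rear part of the press; must not be touched. Same origin and axes as the press. Two side walls with outer faces at y = +-78 mm, and a 4 mm top sheet that reaches from x = -21 to +143 mm, sloping 10 degrees up to the rear: its upper face is 110 mm above the table at the front edge and 139 mm at the rear. The sheet has one window with the lever's pad in it.
- window_center (a point): centre of the window in the guard's top sheet, on the upper face, about 121 mm above the table. The clear opening is 83 mm along the press's x and 98 mm along its y (a rounded hem of 3 mm radius runs round its edge). Nothing stands in the opening; the lever pad lies below it.
- lever (a joint): angle of the press lever in rad: 0 is up (rest), 0.19 is fully down against its stop. The lever is hinged at the rear (hinge axis along the press's y, at x = 127 mm, z = 113 mm) and points to the front. A spring returns it to 0; at the pad it takes about 2 N to start and 7 N to hold fully down. A ram below it comes down on the slide.
- lever_pad (a point): centre of the upper face of the lever's flat black pad, 34 mm (x) by 44 mm (y) by 9 mm thick, at the lever's front end, 92 mm ahead of the hinge, on the press's centre line. Up, it lies 105 mm above the table, about 15 mm below the upper face of the guard; fully down it is about 18 mm lower.
- carrier (a joint): travel of the slide carrier in m: it starts somewhere from 0 to 0.015 (pulled out to the front) and is home against its end stop at 0.05; it moves along the press's +x. Friction about 2 N, no spring; it stays where it is left.
- carrier_front (a point): middle of the carrier's flat upright front face, which looks to the press's -x. The carrier is an aluminium slab 160 mm long, 90 mm wide and 22 mm high running between two rails on the base; the front face spans 13 to 35 mm above the table (this point is 24 mm up). At home this face is at x = -70 mm of the press, 49 mm in front of the guard.
- petri_dish_1: white lidded dish, 56 mm across, 15 mm high, lies left of the press; bystander; origin at its underside
- tweezers: steel tweezers 121 mm long, 8 mm high, lying front left of the press; bystander; origin at its underside
- coverglass: small flat box 36x36x18 mm right of the press; bystander; origin at its underside
- oil_bottle: small bottle 27 mm across, 56 mm high, right of the press toward its rear; bystander; origin at its underside
- sample_pot_1: screw-lid pot 52 mm across, 59 mm high, left of the press toward its rear; bystander; origin at its underside
- marker_black: black marker 133 mm long, 16 mm high, lying front right of the press; bystander; origin at its underside
- microscope: tall fixed microscope to the right of the press, an obstacle to go round or over: with eyepieces it spans about x 0.42 to 0.75 m and y -0.33 to -0.13 m of the world and is about 0.42 m high; origin near the middle of its foot on the table

How it is judged (in metres and radians):
On the way, in this order (a step that is already met when the one before it is completed fails the run):
1. the carrier is pushed home (value of joint carrier above 0.047 m), for 0.1 s.
2. the lever is held fully down (value of joint carrier above 0.047 m and value of joint lever above 0.17 rad), for 0.5 s.
At the end, for the whole second after the job is handed in: The carrier is within 3 mm of its end stop, the lever is back up (under 0.02 rad), the hand is out of the window (grasp point over 45 mm from the pad), and every bystander is within 15 mm of where it stood (value of joint carrier above 0.047 m and value of joint lever below 0.02 rad and not (distance of any of petri_dish_1, tweezers, coverglass, oil_bottle, sample_pot_1, marker_black from where it was at the start of the episode above 0.015 m) and distance between the grasp point and lever_pad above 0.045 m); the robot touches nothing.
It fails at once if the guard is touched (over 1 N) by the fingers or arm (contact force between any of the fingers, the arm and guard above 1 N).
It fails at once if the lever is pressed before the carrier is home (value of joint lever above 0.06 rad and not (value of joint carrier above 0.047 m)).
It fails at once if a thing standing round the press is moved over 15 mm (distance of any of petri_dish_1, tweezers, coverglass, oil_bottle, sample_pot_1, marker_black from where it was at the start of the episode above 0.015 m).
It also fails if it takes over 48 s, if anything falls off the work surface, if the arm or the gripper's body presses on something with over 40 N, if the wrist force passes 120 N, or if a joint passes its speed limit or range.

ROBOT

A 6-joint arm with a two-finger parallel gripper is mounted at the origin on a cart in front of the work surface, level with it; the furniture and walls round the work are solid. World frame = base frame: x ahead of the robot, y to its left, z up, the work surface at z = 0. Lengths are in mm, angles in rad, forces in N, time in s.
With the tool pointing down it reaches from about 350 to 775 mm from the base axis. Payload 5.5 kg.
Tool frame: the origin (TCP) lies on the centre line of the jaws, within the pads' length; the fingertips stand r.tip_reach ahead of it and the grasp point (between the pads) lies 11 mm behind it (r.tip_reach is the distance from the TCP to the fingertips, in mm); z points along the fingers, y is the line along which they close (so a half turn about z gives the same grasp; the last joint's range is limited). The gripper opens to 85 mm and grips with 20 to 120 N. Pads are 22 mm wide; open, the fingers measure 114 mm over their backs; the gripper's body (76 mm by 85 mm) begins 54 mm behind the grasp point. The pads swing forward as they close: fully open they stand 13 mm farther back than shut.
Start: joints at [0.965, 0.313, 0.046, 1.304, 0, 1.431], TCP at [258.284, 513.771, 239.323] pointing down, gripper open.
Joint ranges: [-2.76, 2.76], [-0.86, 1.69], [-1.03, 1.26], [-2.2, 2.34], [-1.47, 1.5], [-3.14, 3.14]. Speed limits (rad/s): [2.57, 2.57, 3.14, 3.14, 3.14, 3.14].

INTERFACE

Orientations are given as a unit quaternion [w, x, y, z].
In Python, from plant import r, imaging, job_done gives the robot as it stands.
- The arm moves only by the shell command python3 -m inch 'ROWS' [FORCE]. ROWS is JSON, a list of rows, each a list of 5 numbers: the shift along the world's x, y, z in cm, then the turn about the world's z in rad, then the finger opening in cm, from 0 to 8.54. In form: [[x, y, z, turn, gripper], ...]. A call has exactly 5 rows; each row shifts and turns the commanded pose from where the row before left it; what a row does not reach is not made up. A row lasts 1/8 s, in which the tool goes at most 62.5 mm and 10.7 degrees, less where a joint would pass 70% of its speed; a pose out of reach is approached as far as the arm can. A call with a gripper value outside its range is refused whole. The fingers move at their own pace and stop on an object; FORCE is the grip in N (left out, the last holds). Time passes only in rows, so rows that do not move let the fingers close, or fill a call up. It gives the time, the measured TCP pose, the force, the opening and the grip force at its end, in the units of the state.
- r.sense(): the state, without advancing time (a new reading comes with each control period).
- imaging.snapshot(name): name is "scene" or "top" or "wrist"; returns the picture (384x512x3 uint8, red, green, blue); there is no depth.
- imaging.camera_params(name): a dict with "fovy" (degrees; the focal length in pixels is half the picture's height over the tangent of half this angle, whatever the lens; pixels are square), "cx", "cy" (the principal point, pixels), "R" (3x3) and "t" (3): a world point X has camera coordinates R X + t. Camera axes: x right, y down, z forward; pixel columns grow to the right and rows downward; lengths in mm; the calibration is good to about 2 mm. A picture is of the moment at which its call begins: read the wrist's pose just before it. camera_params takes no time and is no camera call; for the wrist camera it gives the pose at the moment of the call.
- job_done(): hands the job in; it is judged then, once.
The state is a dict: "time_s": time; "joints": joint angles; "joint_velocities": joint speeds; "effort": joint torques, N m; "ee_pos": TCP position; "eef_rot": TCP orientation; "ft_force": force on the tool from outside, world axes, zero at the start; "moment": the same for the moment, N m; "width": finger opening in mm; "grasp_force": force on a finger pad.
Only numpy, scipy, OpenCV 4.12 (cv2) and the standard library are available. Lean on these libraries where they do the work, as an engineer would, in place of code of your own. Each camera call takes 0.05 s, during which the arm holds its last target. There are 200 camera calls.

## Working session

There is one attempt and no reset: what is moved stays moved. The work goes in short steps, Python scripts to look and compute and a shell command to move; the robot and the scene stay as the last step left them, time stands still between calls to the robot, and variables do not carry over. Pictures are saved under pics/ and viewed, at most 10 in all, crops included, and the job is handed in when it is done.

```bash
mkdir -p pics; python3 - <<'E'
from plant import r, imaging
import cv2
s=r.sense(); print(s['time_s'],s['ee_pos'],s['eef_rot'],s['width'],r.tip_reach,s['ft_force'])
for n in ("scene","top"):
    im=imaging.snapshot(n); cv2.imwrite(f"pics/{n}0.png",cv2.resize(im[:,:,::-1],(800,600),interpolation=cv2.INTER_CUBIC))
    cv2.imwrite(f"pics/{n}_raw.png",im[:,:,::-1])
    print(n,imaging.camera_params(n))
E
```

```text
0.0 [257.9595043  513.32026356 238.3966078 ] [-3.31758562e-04  2.30796510e-01  9.73001600e-01 -8.64667911e-04] 85.32563260940643 8.0 [ 0.13087062  0.17467333 -0.62680654]
scene {'fovy': 43.62374818429603, 'cx': 260.43323922354625, 'cy': 198.3948533326417, 'R': array([[-0.84636244, -0.53238921, -0.01524304],
       [-0.23649802,  0.40130674, -0.88488507],
       [ 0.47722039, -0.74532854, -0.46555995]]), 't': array([542.50948517, 178.03092342, 946.44284886])}
top {'fovy': 43.12182649671681, 'cx': 251.3849947498027, 'cy': 189.0509701795175, 'R': array([[-0.00419649, -0.99985207, -0.01668015],
       [-0.99522486,  0.00580256, -0.09743615],
       [ 0.09751852,  0.01619161, -0.99510199]]), 't': array([ 104.07458945,  624.62973015, 1526.09415036])}
```

View pics/top0.png

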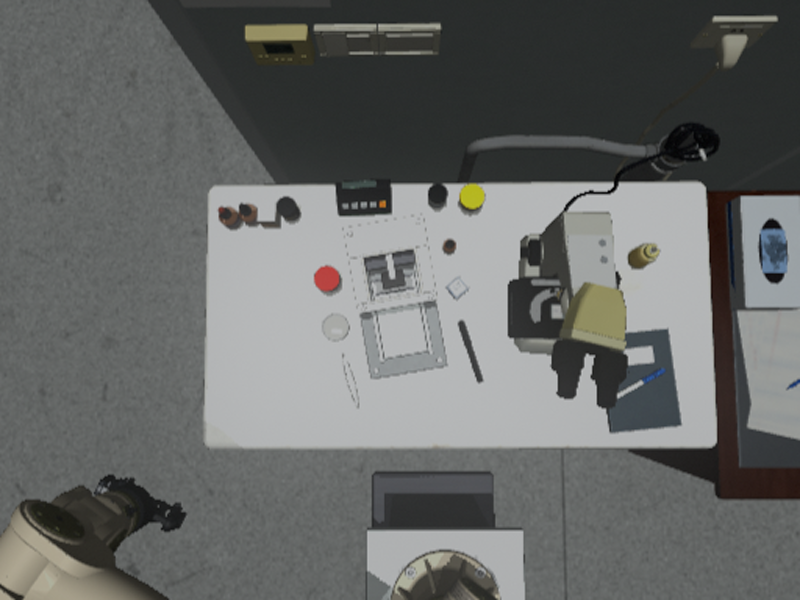

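View pics/scene0.png

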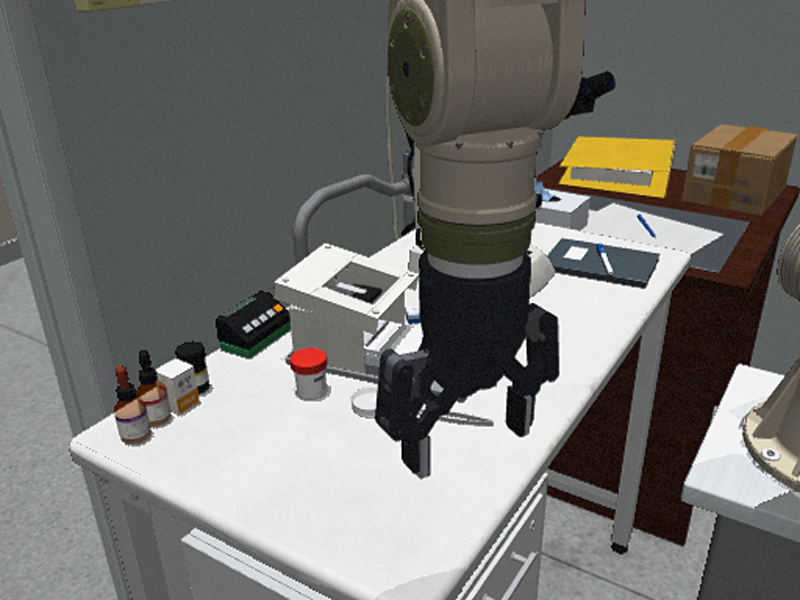

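The top view shows the press at about (345–445, 215–378), with the carrier front near (406, 358), the window around (390, 275) and the black pad inside it. The tweezers, petri dish and red pot are to the left, and the marker and coverglass to the right. The scene view is mostly blocked by the gripper. I'll enlarge the press area.

```bash
python3 - <<'E'
import cv2
im=cv2.imread("pics/top_raw.png")[130:250,205:325]
cv2.imwrite("pics/crop1.png",cv2.resize(im,(600,600),interpolation=cv2.INTER_CUBIC))
E
```

```text
(no output)
```

View pics/crop1.png

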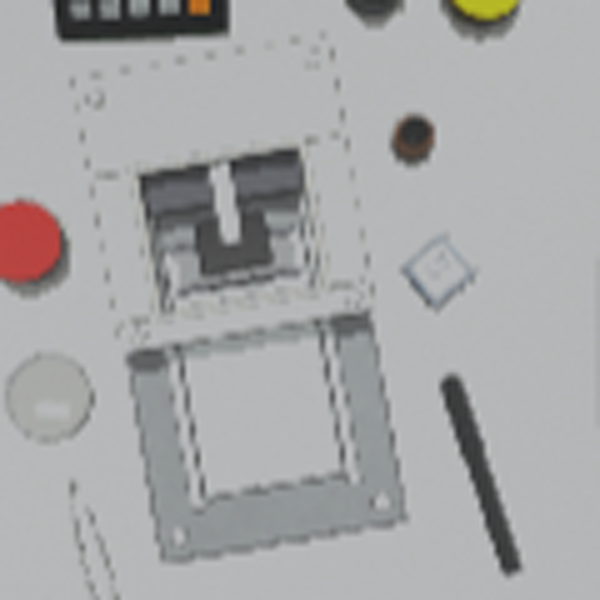

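The crop shows the base front corners at (163,562) and (407,522), and the guard rear corners at (72,75) and (330,37). The window runs roughly from (140,177)/(300,150) to (165,310)/(318,290). The pad's front edge is (203,275)–(272,262), and the carrier's front top edge is (200,503)–(352,480). Next I fit the pose.

```bash
cat > h.py <<'E'
import numpy as np
from plant import r, imaging
def proj(n,X,P=None):
    P=P or imaging.camera_params(n); f=192/np.tan(np.radians(P['fovy'])/2)
    c=np.atleast_2d(X)@np.array(P['R']).T+P['t']
    return np.c_[f*c[:,0]/c[:,2]+P['cx'],f*c[:,1]/c[:,2]+P['cy']]
def W(p,X):
    c,s=np.cos(p[2]),np.sin(p[2]); X=np.atleast_2d(X)
    return np.c_[p[0]+c*X[:,0]-s*X[:,1],p[1]+s*X[:,0]+c*X[:,1],X[:,2]]
def ground(n,uv,z):
    P=imaging.camera_params(n); f=192/np.tan(np.radians(P['fovy'])/2)
    uv=np.atleast_2d(uv); d=np.c_[(uv[:,0]-P['cx'])/f,(uv[:,1]-P['cy'])/f,np.ones(len(uv))]@P['R']
    C=-np.array(P['R']).T@P['t']; return C+d*((z-C[2])/d[:,2])[:,None]
E
python3 - <<'E'
from h import *
from scipy.optimize import least_squares
O=[(-150,80,12),(-150,-80,12),(143,78,139),(143,-78,139),(82,49,128),(82,-49,128),(18,22,103.4),(18,-22,103.4),(None,45,35),(None,-45,35)]
px=np.array([(163,562),(407,522),(72,75),(330,37),(140,177),(300,150),(203,275),(272,262),(200,503),(352,480)],float)
uv=(px+.5)/5-.5+[205,130]
def res(p): return (proj("top",W(p,[(-120+p[3] if a is None else a,b,c) for a,b,c in O]))-uv).ravel()
s=least_squares(res,[600,100,0.15,0],loss='soft_l1',x_scale=[100,100,.1,10]); p=s.x
print(p); print(res(p).reshape(-1,2).round(1))
print("cfront,home,pad,win",W(p,[(-120+p[3],0,24),(-70,0,24),(35,0,105),(41.5,0,121)]).round(1))
o=(np.array([(75,485),(513,572),(450,378),(50,397),(437,270),(413,138),(25,240)])+.5)/5-.5+[205,130]
for q,z in zip(o,[4,16,16,15,18,56,59]): print(ground("top",q,z).round(0))
E
```

```text
[6.17516558e+02 9.43053553e+01 1.64107381e-01 1.68959349e+00]
[[-0.4 -0. ]
 [-0.1 -0.4]
 [ 0.5  1.3]
 [-0.   0.2]
 [-0.1 -0.4]
 [-0.1 -0.5]
 [-0.1  0.1]
 [ 0.3  0.2]
 [ 1.1  0.1]
 [-1.3 -0.1]]
cfront,home,pad,win [[500.8  75.   24. ]
 [548.5  82.9  24. ]
 [652.  100.  105. ]
 [658.5 101.1 121. ]]
[[506. 205.   4.]]
[[449. -76.  16.]]
[[574. -38.  16.]]
[[563. 220.  15.]]
[[643. -30.  18.]]
[[724. -13.  56.]]
[[660. 232.  59.]]
```

The fit residuals are about 1 px (2.6 mm) or less. Yaw is 0.164 rad and the carrier is about 2 mm out. Next I close the fingers and move to a point in front of the carrier, turning 0.63 rad so the closing line lies along the press's y.

```bash
python3 -m inch '[[2,-4.4,0,0.063,0],[2,-4.4,0,0.063,0],[2,-4.4,0,0.063,0],[2,-4.4,0,0.063,0],[2,-4.4,0,0.063,0]]' 20; python3 -m inch '[[2,-4.4,0,0.063,0],[2,-4.4,0,0.063,0],[2,-4.4,0,0.063,0],[2,-4.4,0,0.063,0],[2,-4.4,0,0.063,0]]'
python3 - <<'E'
from h import *
s=r.sense();print(s['joints']); P=imaging.camera_params("wrist"); print("wristcam rel TCP",-np.array(P['R']).T@P['t']-s['ee_pos'])
E
```

```text
time_s: 0.72
ee_pos: [358.5, 292.2, 239.0]
eef_rot: [-0.0, 0.074, 0.997, -0.0]
ft_force: [0.0, -0.1, -0.4]
width: -0.2
grasp_force: 0.0
time_s: 1.35
ee_pos: [458.5, 72.3, 239.1]
eef_rot: [-0.0, -0.083, 0.997, 0.0]
ft_force: [0.8, 0.5, 0.0]
width: 0.3
grasp_force: 0.0
[-1.70316369e-02  9.92988161e-02 -2.23957990e-01  1.24790449e+00
  2.05586564e-04 -1.83256386e-01]
wristcam rel TCP [-67.94346917 -11.7649676  134.33887987]
```

```bash
python3 -m inch '[[0.1,-0.4,-4,0,0],[0,0,-4,0,0],[0,0,-4,0,0],[0,0,-4,0,0],[0,0,-2,0,0]]'; python3 -m inch '[[0,0,-1,0,0],[0,0,-1,0,0],[0,0,-0.7,0,0],[0,0,0,0,0],[0,0,0,0,0]]'
python3 - <<'E'
from h import *
import cv2
a=imaging.snapshot("wrist"); b=imaging.snapshot("scene")
P=imaging.camera_params("wrist"); s=r.sense()
p=[617.5,94.3,.164,1.7]
pts=W(p,[(-118.3,45,35),(-118.3,-45,35),(-118.3,45,13),(-118.3,-45,13)])
print(proj("wrist",pts,P).round(), proj("wrist",np.array(s['ee_pos'])-[0,0,8],P).round(),proj("scene",pts).round())
im=np.hstack([a,b])[:,:,::-1]
cv2.imwrite("pics/w1.png",cv2.resize(a[:,:,::-1],(800,600),interpolation=cv2.INTER_CUBIC))
cv2.imwrite("pics/s1.png",b[:,:,::-1])
E
```

```text
time_s: 1.98
ee_pos: [457.3, 69.7, 56.9]
eef_rot: [-0.002, -0.082, 0.997, 0.0]
ft_force: [-0.8, 0.4, 0.1]
width: 0.1
grasp_force: 0.0
time_s: 2.6
ee_pos: [459.7, 69.8, 32.8]
eef_rot: [0.0, -0.082, 0.997, -0.0]
ft_force: [-0.3, 0.7, -1.2]
width: -0.3
grasp_force: 0.0
[[331. 308.]
 [179. 308.]
 [322. 285.]
 [188. 285.]] [[258. 237.]] [[288. 233.]
 [300. 215.]
 [287. 242.]
 [300. 223.]]
```

View pics/w1.png

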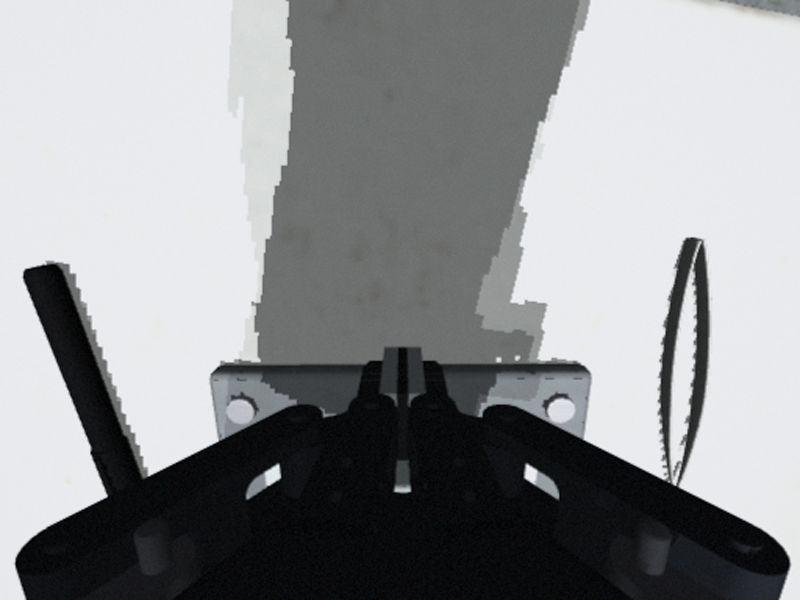

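The wrist view shows the shut fingertips at about (403,350), centred over the front of the base. The marker on the left and the tweezers on the right are well clear of the fingertips. I push along (0.987, 0.163).

```bash
python3 -m inch '[[0.8,0.13,-0.3,0,0],[0.8,0.13,0,0,0],[0.8,0.13,0,0,0],[0.8,0.13,0,0,0],[0,0,0,0,0]]';  python3 -m inch '[[0.8,0.13,0,0,0],[0.8,0.13,0,0,0],[0.8,0.13,0,0,0],[0.6,0.1,0,0,0],[0,0,0,0,0]]'; python3 -c "
from h import *
s=r.sense();d=np.array(s['ee_pos'])-[617.5,94.3,0];print(d[0]*.9866+d[1]*.1633,-d[0]*.1633+d[1]*.9866,s['ft_force'])"
```

```text
time_s: 3.32
ee_pos: [492.1, 75.0, 29.3]
eef_rot: [0.0, -0.082, 0.997, 0.0]
ft_force: [1.0, 0.4, -0.4]
width: 0.1
grasp_force: 0.0
time_s: 3.95
ee_pos: [522.6, 79.9, 29.5]
eef_rot: [0.001, -0.082, 0.997, -0.0]
ft_force: [0.4, 0.9, -0.5]
width: -0.0
grasp_force: 0.0
-96.02402773246 1.249872915162312 [ 0.37289603  0.85203616 -0.4519669 ]
```

```bash
python3 -m inch '[[0.5,0.08,0,0,0],[0.4,0.07,0,0,0],[0.3,0.05,0,0,0],[0.2,0.03,0,0,0],[0,0,0,0,0]]'; python3 -m inch '[[0.15,0.02,0,0,0],[0.1,0.02,0,0,0],[0.1,0.02,0,0,0],[0,0,0,0,0],[0,0,0,0,0]]';  python3 -c "
from h import *
s=r.sense();d=np.array(s['ee_pos'])-[617.5,94.3,0];print(d[0]*.9866+d[1]*.1633,-d[0]*.1633+d[1]*.9866,s['ft_force'])"
```

```text
time_s: 4.58
ee_pos: [535.6, 82.1, 29.4]
eef_rot: [0.0, -0.082, 0.997, -0.0]
ft_force: [-1.9, -0.9, 1.2]
width: -0.1
grasp_force: 0.7
time_s: 5.2
ee_pos: [535.7, 82.3, 29.1]
eef_rot: [-0.003, -0.082, 0.997, -0.0]
ft_force: [-9.7, -2.6, 7.8]
width: -0.1
grasp_force: 4.9
-82.70285092177264 1.5121512468214409 [-9.73645594 -2.60794077  7.75760488]
```

The carrier stopped hard: about 10 N, with no further motion, at the expected home position. I back off, rise and check from the top camera.

```bash
python3 -m inch '[[-1,-0.16,0,0,0],[-1.5,-0.25,0,0,0],[-1.5,-0.25,0,0,0],[0,0,3,0,0],[0,0,4,0,0]]'; python3 -m inch '[[0,0,4,0,0],[0,0,4,0,0],[0,0,2,0,0],[-3,0,0,0,0],[-3,0,0,0,0]]'; python3 - <<'E'
from h import *
import cv2
b=imaging.snapshot("top"); w=imaging.snapshot("wrist")
cv2.imwrite("pics/top2.png",cv2.resize(b[130:250,205:325,::-1],(600,600),interpolation=cv2.INTER_CUBIC))
cv2.imwrite("pics/w2.png",cv2.resize(w[:,:,::-1],(800,600)))
p=[617.5,94.3,.164]
for x in(-70,-73,-76): print(((proj("top",W(p,[(x,45,35),(x,-45,35)]))-[205,130]+.5)*5-.5).round())
E
```

```text
time_s: 5.82
ee_pos: [498.2, 76.3, 99.3]
eef_rot: [-0.0, -0.082, 0.997, 0.0]
ft_force: [0.4, -0.7, -0.0]
width: -0.1
grasp_force: 0.0
time_s: 6.45
ee_pos: [439.0, 76.3, 199.8]
eef_rot: [0.001, -0.082, 0.997, 0.0]
ft_force: [-0.0, -0.2, 1.2]
width: -0.3
grasp_force: 0.0
[[193. 428.]
 [332. 405.]]
[[194. 433.]
 [333. 409.]]
[[195. 438.]
 [334. 414.]]
```

View pics/top2.png

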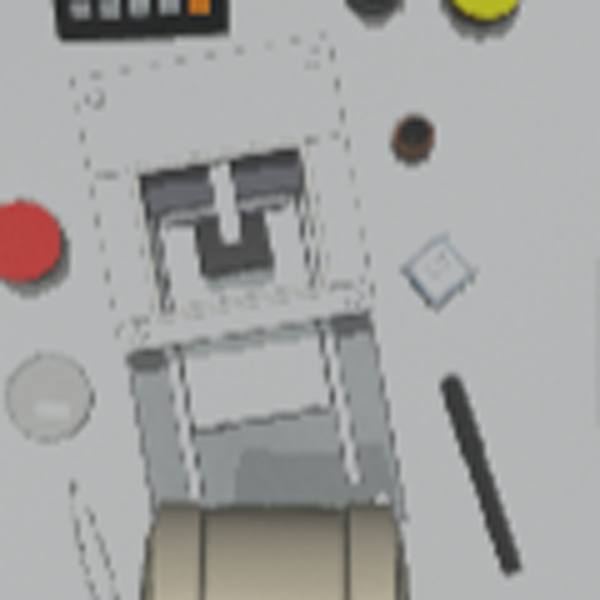

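The carrier's front edge is now at (195,432)–(330,408), which projects to x ≈ -72 mm. That agrees with the hard stop given the pose bias, and the bystanders haven't moved. Now over to the pad.

```bash
python3 -m inch '[[4.5,0.5,0,0,0],[4.5,0.5,0,0,0],[4.5,0.5,0,0,0],[4.5,0.5,0,0,0],[3.3,0.4,0,0,0]]'; python3 -m inch '[[0,0,-1,0,0],[0,0,-1,0,0],[0,0,0,0,0],[0,0,0,0,0],[0,0,0,0,0]]'; python3 - <<'E'
from h import *
import cv2
s=r.sense(); P=imaging.camera_params("wrist"); w=imaging.snapshot("wrist")
p=[617.5,94.3,.164]
im=cv2.resize(w[:,:,::-1],(800,600)).copy()
k=800/512
a=dict(pad=[(18,22,103.4),(18,-22,103.4)],win=[(0.5,49,114),(0.5,-49,114),(82,49,128),(82,-49,128)])
for n,v in a.items(): print(n,(proj("wrist",W(p,v),P)*k).round())
t=np.array(s['ee_pos'])-[0,0,8]; d=t-[617.5,94.3,0];print(d[0]*.9866+d[1]*.1633,-d[0]*.1633+d[1]*.9866,s['ee_pos'],s['joints'].round(2) if hasattr(s['joints'],'round') else s['joints'])
cv2.imwrite("pics/w3.png",im)
E
```

```text
time_s: 7.18
ee_pos: [654.7, 100.4, 198.8]
eef_rot: [0.001, -0.082, 0.997, 0.0]
ft_force: [-0.3, -0.1, 0.1]
width: 0.1
grasp_force: 0.0
time_s: 7.8
ee_pos: [651.7, 100.2, 180.3]
eef_rot: [0.001, -0.082, 0.997, 0.0]
ft_force: [0.1, 0.5, -0.2]
width: -0.4
grasp_force: 0.0
pad [[444. 282.]
 [360. 282.]]
win [[503. 252.]
 [301. 252.]
 [498. 416.]
 [305. 416.]]
34.73964553093966 0.20879362857952888 [651.73844791 100.17870684 180.2528907 ] [ 0.03  0.5   0.18  1.25  0.   -0.13]
```

View pics/w3.png

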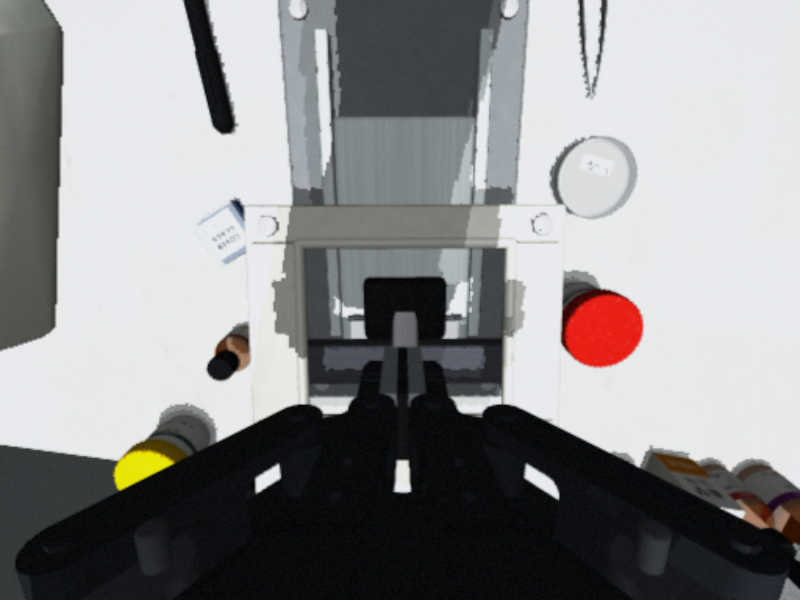

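The wrist view matches the prediction: pad front edge at (362–444, 278) against a predicted 282, and window front edge at 247 against 252. The fingers are centred in the window. I shift 4 mm to the front, clear of the lever's arm, and go down.

```bash
python3 -m inch '[[-0.4,-0.06,-1.5,0,0],[0,0,-2,0,0],[0,0,-1.5,0,0],[0,0,-0.7,0,0],[0,0,0,0,0]]'; python3 -m inch '[[0,0,-0.5,0,0],[0,0,-0.5,0,0],[0,0,-0.5,0,0],[0,0,0,0,0],[0,0,0,0,0]]'
```

```text
time_s: 8.48
ee_pos: [647.6, 99.6, 122.0]
eef_rot: [-0.0, -0.082, 0.997, 0.0]
ft_force: [-0.6, 0.0, -0.7]
width: -0.0
grasp_force: 0.0
time_s: 9.1
ee_pos: [648.7, 99.7, 108.1]
eef_rot: [0.001, -0.082, 0.997, 0.0]
ft_force: [1.8, 0.4, 3.5]
width: 0.2
grasp_force: 1.8
```

```bash
python3 -m inch '[[0,0,-0.4,0,0],[0,0,-0.4,0,0],[0,0,-0.3,0,0],[0,0,0,0,0],[0,0,0,0,0]]'; python3 -m inch '[[0,0,-0.2,0,0],[0,0,-0.2,0,0],[0,0,-0.1,0,0],[0,0,0,0,0],[0,0,0,0,0]]'
```

```text
time_s: 9.72
ee_pos: [649.2, 99.7, 97.7]
eef_rot: [0.002, -0.082, 0.997, 0.0]
ft_force: [2.5, 0.8, 7.7]
width: 0.0
grasp_force: 3.3
time_s: 10.35
ee_pos: [649.7, 99.8, 95.9]
eef_rot: [0.003, -0.082, 0.997, -0.0]
ft_force: [-2.9, -0.8, 21.6]
width: 0.2
grasp_force: 11.0
```

The force rose steeply to 22 N at 96 mm, so the lever is on its stop. I hold for 1.25 s and then leave straight up.

```bash
Z='x'; python3 -m inch '[[0,0,-0.05,0,0],[0,0,0,0,0],[0,0,0,0,0],[0,0,0,0,0],[0,0,0,0,0]]'; python3 -m inch '[[0,0,0,0,0],[0,0,0,0,0],[0,0,0,0,0],[0,0,0,0,0],[0,0,0,0,0]]'; python3 -m inch '[[0,0,0.6,0,0],[0,0,0.7,0,0],[0,0,0.8,0,0],[0,0,0.8,0,0],[0,0,1.5,0,0]]'; python3 -m inch '[[0,0,3,0,0],[0,0,3,0,0],[0,0,3,0,0],[0,0,2,0,0],[0,0,0,0,0]]'; python3 -m inch '[[-4,0,0,0,0],[-4,0,0,0,0],[-4,0,0,0,0],[-4,0,0,0,0],[-4,0,0,0,0]]'; python3 - <<'E'
from h import *
import cv2
b=imaging.snapshot("top")
cv2.imwrite("pics/top3.png",cv2.resize(b[130:250,205:325,::-1],(600,600),interpolation=cv2.INTER_CUBIC))
E
```

```text
time_s: 10.98
ee_pos: [649.7, 99.8, 95.8]
eef_rot: [0.003, -0.082, 0.997, -0.0]
ft_force: [-4.4, 0.2, 24.6]
width: 0.0
grasp_force: 12.0
time_s: 11.6
ee_pos: [649.7, 99.7, 95.8]
eef_rot: [0.003, -0.082, 0.997, -0.0]
ft_force: [-3.8, 0.2, 23.8]
width: -0.1
grasp_force: 12.0
time_s: 12.22
ee_pos: [646.7, 99.6, 134.0]
eef_rot: [-0.002, -0.082, 0.997, 0.0]
ft_force: [0.1, 0.1, 1.2]
width: 0.1
grasp_force: 0.0
time_s: 12.85
ee_pos: [648.7, 99.7, 247.0]
eef_rot: [0.002, -0.082, 0.997, -0.0]
ft_force: [-0.3, -0.6, -0.5]
width: -0.0
grasp_force: 0.0
time_s: 13.48
ee_pos: [445.7, 99.5, 243.6]
eef_rot: [-0.001, -0.082, 0.997, 0.0]
ft_force: [-0.8, -0.0, -0.6]
width: 0.1
grasp_force: 0.0
```

View pics/top3.png

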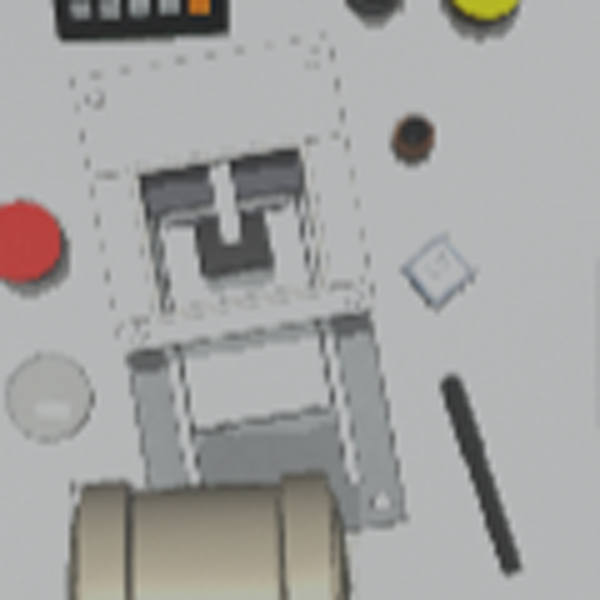

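The lever pad is back up at (203–272, 270), the carrier front is still at (195,432)–(330,408), and the bystanders in view haven't moved. I hand in.

```bash
python3 -m inch '[[0,0,0,0,0],[0,0,0,0,0],[0,0,0,0,0],[0,0,0,0,0],[0,0,0,0,0]]'; python3 -c "
from plant import job_done
print(job_done())"
```

```text
time_s: 14.15
ee_pos: [448.1, 99.5, 244.6]
eef_rot: [-0.0, -0.082, 0.997, 0.0]
ft_force: [0.4, 0.7, 0.8]
width: 0.1
grasp_force: 0.0
the job is handed in; nothing more can be done
None
```

The job is handed in at about 14 s, with no verdict returned: the carrier was pushed home against its stop, the lever was held fully down for just over 1 s and came back up, the hand is clear of the window, and the final top picture showed nothing disturbed, though the arm hid most of the tweezers.

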